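# Take the pile of spares apart and lay them out by kind

## Robot

A 7-joint arm with a two-finger parallel gripper is mounted at the origin on the work surface. World frame = base frame: x ahead of the robot, y to its left, z up, the work surface at z = 0. Lengths are in m, angles in degrees, forces in N, time in s.
With the tool pointing down it reaches from about 0.425 to 0.95 m from the base axis. Payload 4.7 kg.
Tool frame: the origin (TCP) lies at the very end of the fingers, on their centre line; the grasp point (between the pads) lies env.grip_depth behind it (env.grip_depth is the distance from the TCP to the grasp point, in m); z points along the fingers, y is the direction in which the jaws open and shut (so a half turn about z gives the same grasp; the last joint's range is limited). The gripper opens to 87 mm and grips with 3 to 60 N. Pads are 19 mm wide; open, the fingers measure 117 mm over their backs; the gripper's body (75 mm by 190 mm) begins 51 mm behind the grasp point.
Start: joints at [-75.396, 26.849, -2.785, 87.806, 1.381, 65.374, -4.715], TCP at [0.189, 0.648, 0.223] pointing down, gripper open.
Joint ranges: [-148.3, 148.3], [-19.14, 114.17], [-79.39, 73.82], [5.75, 140.21], [-59.74, 239.74], [12.07, 113.84], [-152.46, 152.46]. Speed limits (degrees/s): [147.25, 147.25, 180, 180, 180, 180, 180].

## Interface

Orientations are given as a 3x3 rotation matrix whose columns are the frame's x, y, z axes.
In Python, from rig import env gives the robot as it stands.
- The arm moves only by the shell command python3 -m handwheel 'ROWS' [FORCE]. ROWS is JSON, a list of rows, each an object with "translation": the shift along the world's x, y, z in mm, a list of three; "yaw": the turn about the world's z in degrees; "claw": the closure in counts, from 0 (fully open) to 255 (shut). In form: [{"translation": [tx, ty, tz], "yaw": yaw, "claw": claw}, ...]. A call has 1 to 12 rows; each row shifts and turns the commanded pose from where the row before left it; what a row does not reach is not made up. A row lasts 1/12 s, in which the tool goes at most 41.7 mm and 7.16 degrees, less where a joint would pass 70% of its speed; a pose out of reach is approached as far as the arm can. A call is refused whole if a number of a shift passes 41.7 or a number of a turn 7.16, either way. A call with a gripper value outside its range is refused whole. The fingers move at their own pace and stop on an object; FORCE is the grip in N (left out, the last holds). Time passes only in rows, so rows that do not move let the fingers close. It gives the time, the measured TCP pose, the force and the opening at its end, in the units of the state.
- env.get_state(): the state, without advancing time (a new reading comes with each control period).
- env.camera(name): name is "scene" or "top" or "wrist"; returns the picture (480x640x3 uint8, blue, green, red); there is no depth.
- env.calibration(name): a dict with "mtx" (3x3 intrinsics, pixels), "R" (3x3) and "t" (3): a world point X has camera coordinates R X + t. Camera axes: x right, y down, z forward; pixel columns grow to the right and rows downward; lengths in m; the calibration is good to about 2 mm. A picture is of the moment at which its call begins: read the wrist's pose just before it. calibration takes no time and is no camera call; for the wrist camera it gives the pose at the moment of the call.
- env.sign_off(): hands the job in, once; it reports no verdict.
Trained networks look in the newest picture that a camera, given by its name, has taken for a name from the list of things; names that differ only in an ending like _2 or _b are one class to them, and where a whole thing is asked for, a point or a joint stands for the part that bears it (a point fixed in the world has none). Each returns a list of dicts, best first, with "score" (0 to 1); they miss things now and then, are a little off and sometimes report something else, mostly with a low value. They report only what shows in the picture. A call takes as long as a camera call. They do not tell look-alikes from the thing itself.
- env.outline_of(query, camera): "mask" (480x640 bool, what is visible of it) and "centre" ([column, row] in pixels, amid what is visible of it).
The state is a dict: "clock": time; "joint_pos": joint angles; "dq": joint speeds; "joint_torque": joint torques, N m; "eef_pos": TCP position; "tool_rot": TCP orientation; "force": force on the tool from outside, world axes, zero at the start; "ft_torque": the same for the moment, N m; "opening": finger opening in m.
Only numpy, scipy, OpenCV 4.12 (cv2) and the standard library are available. Lean on these libraries where they do the work, as an engineer would, in place of code of your own. Each camera call takes 0.05 s, during which the arm holds its last target. There are 200 camera calls.

## Task

On this spare-parts stall, take the stack of four parts apart from the top down, one part at a time, and set each one gently, flat and upright, on the middle of the blank white card in the tray that already shows a sample of the same part. Keep the rest of the stack and the parts already laid out where they are, do not drop anything, and do not disturb the brass bowl and the tin.

Things in the scene. Friction and masses are not known exactly. Their poses are not given: they have to be found in the camera images.
- bush: Loose plain brass bush, an upright cylinder, diameter 22 mm, height 28 mm, with a dark bore seen in its top; about 70 g. At the start it is the topmost part of the stack, standing centred within 3 mm on the nut. Origin: centre of its underside; z up along its axis.
- nut: Loose dark steel hexagon hub nut, 34 mm across flats, 39 mm across corners, 20 mm high, lying flat; about 120 g. Third from the bottom of the stack, on the bearing, centred within 3 mm. Origin: centre of its underside; z up; two parallel flats face its local +x and -x (the others at 60 degree steps).
- bearing: Loose steel ball bearing, a flat round part, diameter 50 mm, height 16 mm, with a black seal ring and a dark bore on its top; about 150 g. Second from the bottom of the stack, on the cover, centred within 3 mm. Origin: centre of its underside; z up along its axis.
- cover: Loose rectangular cast aluminium pump cover, 80 mm along local x, 58 mm along local y, 24 mm high, with four small dark screw heads at the corners of its top (3 mm proud); about 300 g. The bottom of the stack; it lies directly on the table. Origin: centre of its underside; z up.
- bush_tray: Fixed cardboard tray with a fixed sample brass bush. Outline: local x -60 to +130, y -64 to +64 mm; floor top at z 3 mm; rim 4 mm thick, 10 mm high. Origin: on the table under the middle of the blank white 80 x 80 mm card in the tray's empty part. Sample at x = +95 mm (22 mm diameter, 28 mm high). x points from card to sample, within 0.2 rad of world x; z up.
- nut_tray: Fixed cardboard tray with a fixed sample hexagon nut. Outline: local x -60 to +130, y -64 to +64 mm; floor top at z 3 mm; rim 4 mm thick, 10 mm high. Origin: on the table under the middle of the blank white 80 x 80 mm card in the tray's empty part. Sample at x = +95 mm (34 mm across flats, 20 mm high). x points from card to sample, within 0.2 rad of world x; z up.
- bearing_tray: Fixed cardboard tray with a fixed sample ball bearing. Outline: local x -60 to +130, y -64 to +64 mm; floor top at z 3 mm; rim 4 mm thick, 10 mm high. Origin: on the table under the middle of the blank white 80 x 80 mm card in the tray's empty part. Sample at x = +95 mm (50 mm diameter, 16 mm high). x points from card to sample, within 0.2 rad of world x; z up.
- cover_tray: Fixed cardboard tray with a fixed sample rectangular cover. Outline: local x -60 to +130, y -64 to +64 mm; floor top at z 3 mm; rim 4 mm thick, 10 mm high. Origin: on the table under the middle of the blank white 80 x 80 mm card in the tray's empty part. Sample at x = +95 mm (58 mm along tray x, 80 along y, 24 high). x points from card to sample, within 0.2 rad of world x; z up.
- bowl: Bystander: loose round brass bowl, 136 mm wide at the rim, 42 mm high, with small black rubber fittings in it, standing at the far left of the work. Origin: centre of its underside.
- tin: Bystander: loose closed metal tin, 74 mm diameter, 85 mm high, with a blank paper band, standing at the far right of the work. Origin: centre of its underside.
There are look-alikes about, which are no part of the job. Leave any orange look-alike of the bearing alone.

How it is judged (in metres and radians):
On the way, in this order (a step that is already met when the one before it is completed fails the run):
1. the brass bush stands released in the middle of the card in its own tray, what was placed before is still in place, and what was below it is still stacked where it was (within 25 mm) (horizontal distance between bush and bush_tray below 0.015 m and z of bush in the frame of bush_tray between -0.001 and 0.008 m and angle between bush's own z axis and vertical below 0.1 rad and linear speed of bush below 0.03 m/s and contact force between the fingers and bush below 0.1 N and distance of each of nut, bearing, cover from where it was at the start of the episode below 0.025 m), for 0.2 s.
2. the hexagon nut stands released in the middle of the card in its own tray, what was placed before is still in place, and what was below it is still stacked where it was (within 25 mm) (horizontal distance between bush and bush_tray below 0.015 m and z of bush in the frame of bush_tray between -0.001 and 0.008 m and angle between each of bush, nut's own z axis and vertical below 0.1 rad and linear speed of each of bush, nut below 0.03 m/s and contact force between the fingers and bush below 0.1 N and horizontal distance between nut and nut_tray below 0.015 m and z of nut in the frame of nut_tray between -0.001 and 0.008 m and contact force between the fingers and nut below 0.1 N and distance of each of bearing, cover from where it was at the start of the episode below 0.025 m), for 0.2 s.
3. the round bearing stands released in the middle of the card in its own tray, what was placed before is still in place, and what was below it is still stacked where it was (within 25 mm) (horizontal distance between bush and bush_tray below 0.015 m and z of bush in the frame of bush_tray between -0.001 and 0.008 m and angle between each of bush, nut, bearing's own z axis and vertical below 0.1 rad and linear speed of each of bush, nut, bearing below 0.03 m/s and contact force between the fingers and bush below 0.1 N and horizontal distance between nut and nut_tray below 0.015 m and z of nut in the frame of nut_tray between -0.001 and 0.008 m and contact force between the fingers and nut below 0.1 N and horizontal distance between bearing and bearing_tray below 0.015 m and z of bearing in the frame of bearing_tray between -0.001 and 0.008 m and contact force between the fingers and bearing below 0.1 N and distance of cover from where it was at the start of the episode below 0.025 m), for 0.2 s.
At the end, for the whole second after the job is handed in: Each of the four parts lies at rest and released on the floor of its own kind's tray, its centre within 15 mm of the middle of the card, tilted less than 0.1 rad (horizontal distance between bush and bush_tray below 0.015 m and z of bush in the frame of bush_tray between -0.001 and 0.008 m and angle between each of bush, nut, bearing, cover's own z axis and vertical below 0.1 rad and linear speed of each of bush, nut, bearing, cover below 0.03 m/s and contact force between the fingers and bush below 0.1 N and horizontal distance between nut and nut_tray below 0.015 m and z of nut in the frame of nut_tray between -0.001 and 0.008 m and contact force between the fingers and nut below 0.1 N and horizontal distance between bearing and bearing_tray below 0.015 m and z of bearing in the frame of bearing_tray between -0.001 and 0.008 m and contact force between the fingers and bearing below 0.1 N and horizontal distance between cover and cover_tray below 0.015 m and z of cover in the frame of cover_tray between -0.001 and 0.008 m and contact force between the fingers and cover below 0.1 N); the robot touches nothing.
It fails at once if the bowl is pushed or knocked over (moved over 20 mm) (distance of bowl from where it was at the start of the episode above 0.02 m).
It fails at once if the tin is pushed or knocked over (moved over 20 mm) (distance of tin from where it was at the start of the episode above 0.02 m).
It fails at once if a part is dropped (falls free faster than 0.5 m/s, from about 13 mm) ((contact force between bush and anything else below 0.001 N and linear speed of bush above 0.5 m/s) or (contact force between nut and anything else below 0.001 N and linear speed of nut above 0.5 m/s) or (contact force between bearing and anything else below 0.001 N and linear speed of bearing above 0.5 m/s) or (contact force between cover and anything else below 0.001 N and linear speed of cover above 0.5 m/s)).
It also fails if it takes over 115 s, if anything falls off the work surface, if the arm or the gripper's body presses on something with over 40 N, if the wrist force passes 120 N, or if a joint passes its speed limit or range.

## Working session

There is one attempt and no reset: what is moved stays moved. The work goes in short steps, Python scripts to look and compute and a shell command to move; the robot and the scene stay as the last step left them, time stands still between calls to the robot, and variables do not carry over. Pictures are saved under pics/ and viewed, about 12 in all and at most 16, crops included, and the job is handed in when it is done.

```bash
ls; mkdir -p pics
python3 - <<'E'
from rig import env
import cv2,numpy as np
s=env.get_state();print(s['clock'],s['eef_pos'],s['tool_rot'],s['opening'],env.grip_depth)
for n in('scene','top'):
    cv2.imwrite(f'pics/{n}0.png',env.camera(n));c=env.calibration(n);print(n,c['mtx'].tolist() if hasattr(c['mtx'],'tolist') else c['mtx'],np.round(c['R'],4).tolist(),c['t'])
E
```

```text
pics
0.0 [0.1888427  0.64740268 0.22144736] [[-9.60010608e-01  2.79963246e-01 -4.61342225e-04]
 [ 2.79963603e-01  9.60008550e-01 -1.99099071e-03]
 [-1.14511743e-04 -2.04053124e-03 -9.99997912e-01]] 0.08683028370176314 0.0187
scene [[539.409932566995, 0.0, 322.0656065372849], [0.0, 539.409932566995, 235.43614068866464], [0.0, 0.0, 1.0]] [[-0.7402, 0.6724, 0.0001], [0.3875, 0.4267, -0.8171], [-0.5495, -0.6048, -0.5764]] [ 0.41897944 -0.162397    1.49673454]
top [[435.76234045646623, 0.0, 315.2936505834159], [0.0, 435.76234045646623, 241.06293753879768], [0.0, 0.0, 1.0]] [[-0.0161, -0.9997, -0.0185], [-0.995, 0.0178, -0.098], [0.0983, 0.0169, -0.995]] [0.04677866 0.56185075 1.05190712]
```

View pics/top0.png

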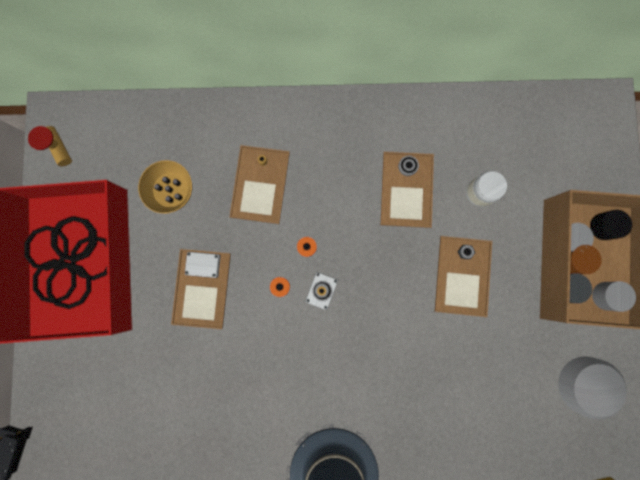

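View pics/scene0.png

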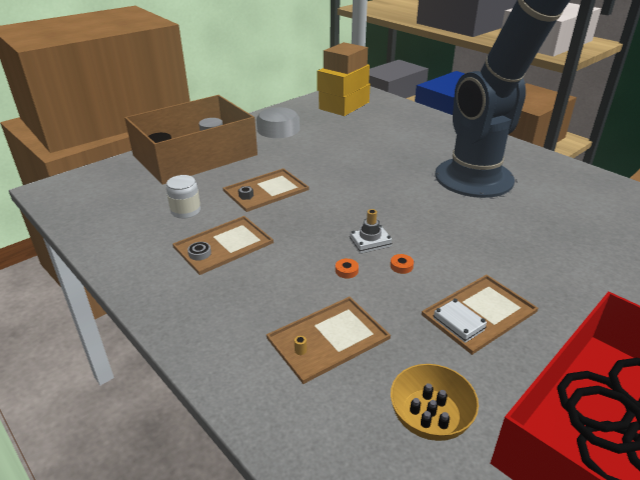

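The top view shows the stack at (321,291). The blank cards are:
- bush tray (259,197)
- bearing tray (406,203)
- nut tray (462,290)
- cover tray (199,303)

Each card's matching sample lies just above it in the picture. The two orange rings at (307,247) and (280,287) are look-alikes of the bearing. The real bearing is the grey one inside the stack.

```bash
cat > h.py <<'E'
from rig import env
import cv2,numpy as np
def toworld(cal,uv,z):
    M,R,t=(np.array(cal[k],float) for k in('mtx','R','t'));uv=np.atleast_2d(np.asarray(uv,float))
    d=(np.linalg.inv(M)@np.c_[uv,np.ones(len(uv))].T).T@R   # R^T d
    C=-R.T@t.ravel();s=(z-C[2])/d[:,2]
    return (C+s[:,None]*d)
def proj(cal,X):
    M,R,t=(np.array(cal[k],float) for k in('mtx','R','t'))
    p=(M@(R@np.atleast_2d(X).T+t.reshape(3,1))).T;return p[:,:2]/p[:,2:]
E
python3 - <<'E'
from h import *
cards={'bush':[259,197],'bearing':[406,203],'nut':[462,290],'cover':[199,303]}
samp={'bush':[262,160],'bearing':[409,165],'nut':[466,252],'cover':[202,264]}
for n in('top','scene'):
    img=cv2.imread(f'pics/{n}0.png');cal=env.calibration(n)
    white=((img.min(2)>175)&(img[...,2].astype(int)-img[...,0]>5)).astype(np.uint8)
    lab=cv2.connectedComponents(white)[1]
    for k,c in cards.items():
        if n=='top': seed=c
        else: seed=proj(cal,P[k])[0].round().astype(int)
        if n=='top': P=globals().get('P',{});P[k]=toworld(cal,c,.003)[0]
        m=(lab==lab[seed[1],seed[0]])&(white>0)
        ys,xs=np.nonzero(m);w=toworld(cal,np.c_[xs,ys],.003)[:,:2].astype(np.float32)
        r=cv2.minAreaRect(w);print(n,k,len(xs),'mean',w.mean(0).round(4),'rect',np.round(r[0],4),np.round(r[1],4),round(r[2],1),'img',xs.mean().round(1),ys.mean().round(1))
for n in('top','scene'):
    img=env.camera(n);cal=env.calibration(n)
    for k,z in(('bush',.088),('nut',.06),('bearing',.04),('cover',.024)):
        for o in env.outline_of(k,n)[:4]:
            ys,xs=np.nonzero(o['mask']);
            r=cv2.minAreaRect(toworld(cal,np.c_[xs,ys],z)[:,:2].astype(np.float32))
            print(n,k,round(o['score'],2),np.round(o['centre'],1),len(xs),toworld(cal,o['centre'],z)[0].round(4),np.round(r[0],4),np.round(r[1],4),round(r[2],1))
a=cv2.resize(cv2.imread('pics/top0.png')[230:330,260:360],(500,500),interpolation=cv2.INTER_CUBIC)
b=cv2.resize(cv2.imread('pics/scene0.png')[190:290,335:395],(300,500),interpolation=cv2.INTER_CUBIC)
cv2.imwrite('pics/crop1.png',np.hstack([a,b]))
E
```

```text
top bush 807 mean [0.6808 0.184 ] rect [0.6805 0.1842] [0.0738 0.0739] 81.6 img 257.6 197.3
top bearing 819 mean [ 0.6598 -0.1958] rect [ 0.6594 -0.1958] [0.074  0.0733] 86.6 img 406.3 202.5
top nut 866 mean [ 0.4373 -0.326 ] rect [ 0.4367 -0.3254] [0.0749 0.0734] 84.3 img 461.9 289.4
top cover 858 mean [0.4161 0.3313] rect [0.4159 0.3319] [0.0747 0.0745] 84.0 img 199.5 302.1
scene bush 1269 mean [0.6789 0.184 ] rect [0.6784 0.1826] [0.0788 0.0791] 81.0 img 343.5 329.9
scene bearing 652 mean [ 0.6577 -0.1953] rect [ 0.6567 -0.1961] [0.0786 0.078 ] 86.0 img 236.2 238.4
scene nut 415 mean [ 0.4351 -0.3249] rect [ 0.4344 -0.3255] [0.0771 0.0773] 83.0 img 276.9 185.4
scene cover 1084 mean [0.4149 0.3311] rect [0.414  0.3299] [0.0799 0.0785] 84.4 img 491.2 304.9
top nut 0.65 [322.6 287.9] 120 [0.4472 0.0211 0.06  ] [0.4411 0.0238] [0.0357 0.0307] 89.1
top bearing 0.83 [306.  243.3] 334 [0.5563 0.0599 0.04  ] [0.5473 0.06  ] [0.0487 0.0485] 44.1
top bearing 0.77 [283.  288.3] 337 [0.4476 0.1173 0.04  ] [0.4509 0.127 ] [0.0487 0.0484] 89.4
top bearing 0.72 [329.8 292. ] 74 [0.4368 0.0039 0.
[... 205 characters left out ...]
9] [0.0601 0.0217] 43.9
scene nut 0.49 [369.5 227.1] 147 [0.458  0.0365 0.06  ] [0.4579 0.0393] [0.0428 0.033 ] 42.9
scene nut 0.4 [183.1 196.5] 1273 [ 0.6947 -0.3545  0.06  ] [ 0.6926 -0.3606] [0.2112 0.0764] 62.6
scene bearing 0.95 [346.4 266.3] 398 [0.5746 0.0838 0.04  ] [0.5764 0.0887] [0.0654 0.047 ] 46.5
scene bearing 0.76 [402.1 262.6] 453 [0.4806 0.1525 0.04  ] [0.4827 0.1536] [0.071  0.0498] 39.8
scene bearing 0.54 [367.8 238.9] 180 [0.4721 0.0462 0.04  ] [0.4521 0.0348] [0.0535 0.0475] 42.6
scene cover 0.63 [372.9 216.6] 121 [ 0.3801 -0.0241  0.024 ] [ 0.3793 -0.0279] [0.0624 0.0193] 43.1
scene cover 0.62 [369.  242.4] 532 [0.4631 0.0423 0.024 ] [0.4508 0.0369] [0.0806 0.0902] 66.8
```

View pics/crop1.png

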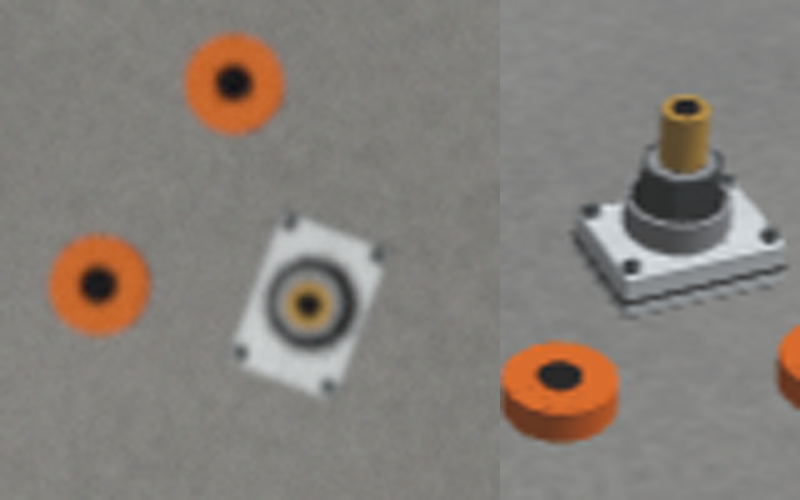

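The crop shows the real stack at top-picture pixel (321.6,291): bush, dark nut, grey bearing and white cover. The orange rings are separate. I'll move over the stack for a wrist view.

```bash
python3 -m handwheel '[{"translation":[22,-25,0],"yaw":0,"claw":0},{"translation":[22,-25,0],"yaw":0,"claw":0},{"translation":[22,-25,0],"yaw":0,"claw":0},{"translation":[22,-25,0],"yaw":0,"claw":0},{"translation":[22,-25,0],"yaw":0,"claw":0},{"translation":[22,-25,0],"yaw":0,"claw":0},{"translation":[22,-25,0],"yaw":0,"claw":0},{"translation":[22,-25,0],"yaw":0,"claw":0},{"translation":[22,-25,0],"yaw":0,"claw":0},{"translation":[22,-25,0],"yaw":0,"claw":0},{"translation":[22,-25,0],"yaw":0,"claw":0},{"translation":[22,-25,0],"yaw":0,"claw":0}]' 20
python3 -m handwheel '[{"translation":[0,-27,0],"yaw":0,"claw":0},{"translation":[0,-27,0],"yaw":0,"claw":0},{"translation":[0,-27,0],"yaw":0,"claw":0},{"translation":[0,-27,0],"yaw":0,"claw":0},{"translation":[0,-27,0],"yaw":0,"claw":0},{"translation":[0,-27,0],"yaw":0,"claw":0},{"translation":[0,-27,0],"yaw":0,"claw":0},{"translation":[0,-27,0],"yaw":0,"claw":0},{"translation":[0,-27,0],"yaw":0,"claw":0},{"translation":[0,-27,0],"yaw":0,"claw":0},{"translation":[0,-27,0],"yaw":0,"claw":0},{"translation":[0,-24,0],"yaw":0,"claw":0}]'
python3 - <<'E'
from h import *
s=env.get_state();print(s['clock'],s['eef_pos'],s['force'])
cal=env.calibration('wrist');cv2.imwrite('pics/w1.png',env.camera('wrist'))
np.savez('w1.npz',**{k:np.array(cal[k]) for k in('mtx','R','t')});print(cal)
E
```

```text
clock: 1.6
eef_pos: [0.4539, 0.3467, 0.2229]
tool_rot: [[-0.96, 0.28, 0.0], [0.28, 0.96, 0.001], [-0.0, 0.001, -1.0]]
force: [0.4, -0.3, -0.6]
opening: 0.0871
clock: 2.6
eef_pos: [0.4529, 0.0253, 0.2229]
tool_rot: [[-0.96, 0.281, 0.001], [0.281, 0.96, 0.0], [-0.001, 0.0, -1.0]]
force: [0.1, -0.8, -0.1]
opening: 0.0869
2.6 [0.45285823 0.02526474 0.22294641] [ 0.11397492 -0.79196579 -0.12093359]
{'mtx': array([[382.88759457,   0.        , 317.43307812],
       [  0.        , 382.88759457, 240.76003428],
       [  0.        ,   0.        ,   1.        ]]), 'R': array([[ 2.81230423e-01,  9.59639831e-01,  9.18567727e-04],
       [ 9.22535587e-01, -2.70620064e-01,  2.75123374e-01],
       [ 2.64267931e-01, -7.65256513e-02, -9.61408490e-01]]), 't': array([-0.15143995, -0.44411454,  0.27336142])}
```

View pics/w1.png

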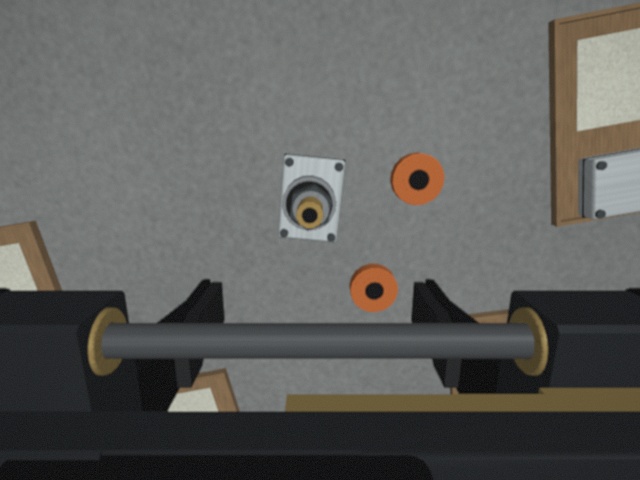

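The wrist view shows the bush top at (310,214) and the cover's screw heads at (289,162), (339,167), (331,238) and (284,234).

Run:
```python
from h import *
cal=dict(np.load('w1.npz'))
w=toworld(cal,[[289,162],[339,167],[331,238],[284,234]],.026)
print('cover',w.mean(0),np.degrees(np.arctan2(*(w[0]-w[3])[1::-1])),np.degrees(np.arctan2(*(w[1]-w[2])[1::-1])),w.round(4).tolist())
img=cv2.imread('pics/w1.png')
print('bush bore wrist',toworld(cal,[[310,214.5]],.088),'top',toworld(env.calibration('top'),[[321.6,291]],.088),'scene',toworld(env.calibration('scene'),[[335+686/5,190+106/5]],.088))
b=cv2.imread('pics/w1.png')[140:260,260:370];cv2.imwrite('pics/w1c.png',cv2.resize(b,(660,600)[::1] if 0 else (550,600),interpolation=cv2.INTER_CUBIC))
```

```text
cover [0.43954894 0.02232893 0.026     ] 158.45994543004403 158.02333999600495 [[0.399, 0.0136, 0.026], [0.4163, 0.0566, 0.026], [0.4798, 0.0309, 0.026], [0.4631, -0.0117, 0.026]]
bush bore wrist [[0.43932956 0.02284392 0.088     ]] top [[0.44031675 0.02348192 0.088     ]] scene [[0.27600968 0.17315811 0.088     ]]
```

View pics/w1c.png

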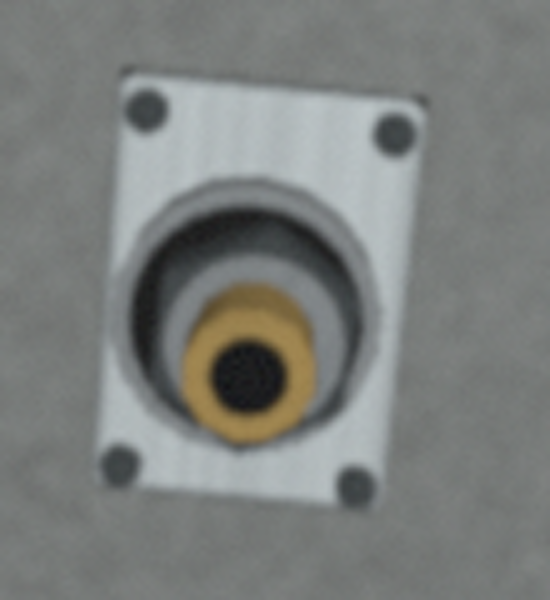

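```bash
python3 -m handwheel '[{"translation":[-13,-2,-30],"yaw":0,"claw":0},{"translation":[0,0,-38],"yaw":0,"claw":80},{"translation":[0,0,-38],"yaw":0,"claw":140},{"translation":[0,0,-30],"yaw":0,"claw":140},{"translation":[0,0,-14],"yaw":0,"claw":140},{"translation":[0,0,-7],"yaw":0,"claw":140},{"translation":[0,0,0],"yaw":0,"claw":140}]' 20
```

```text
clock: 3.23
eef_pos: [0.4393, 0.0251, 0.0645]
tool_rot: [[-0.96, 0.28, -0.003], [0.28, 0.96, -0.001], [0.002, -0.001, -1.0]]
force: [-0.0, 0.7, -0.8]
opening: 0.0549
```

```bash
python3 -m handwheel '[{"translation":[0,-2,0],"yaw":0,"claw":150},{"translation":[0,0,0],"yaw":0,"claw":170},{"translation":[0,0,0],"yaw":0,"claw":185},{"translation":[0,0,0],"yaw":0,"claw":200},{"translation":[0,0,0],"yaw":0,"claw":230},{"translation":[0,0,0],"yaw":0,"claw":230},{"translation":[0,0,0],"yaw":0,"claw":230}]' 20
```

```text
clock: 3.82
eef_pos: [0.4405, 0.0231, 0.0663]
tool_rot: [[-0.96, 0.28, 0.001], [0.28, 0.96, 0.0], [-0.001, 0.001, -1.0]]
force: [-0.3, -0.5, 6.4]
opening: 0.0213
```

```bash
python3 -m handwheel '[{"translation":[0,0,5],"yaw":0,"claw":230},{"translation":[0,0,20],"yaw":0,"claw":230},{"translation":[0,0,25],"yaw":0,"claw":230},{"translation":[10,7,0],"yaw":0,"claw":230},{"translation":[26,17,0],"yaw":0,"claw":230},{"translation":[32,21,0],"yaw":0,"claw":230},{"translation":[32,22,0],"yaw":0,"claw":230},{"translation":[32,22,0],"yaw":0,"claw":230},{"translation":[32,22,0],"yaw":0,"claw":230},{"translation":[32,21,0],"yaw":0,"claw":230},{"translation":[26,17,0],"yaw":0,"claw":230},{"translation":[18,12,0],"yaw":0,"claw":230}]' 20
python3 - <<'E'
from h import *
cal=env.calibration('wrist');s=env.get_state();im=env.camera('wrist');cv2.imwrite('pics/w2.png',im)
print(s['eef_pos'],s['opening'],s['force'])
E
```

```text
clock: 4.82
eef_pos: [0.6819, 0.1872, 0.1141]
tool_rot: [[-0.961, 0.278, 0.0], [0.278, 0.961, 0.001], [0.0, 0.001, -1.0]]
force: [-0.2, 0.1, 0.1]
opening: 0.0212
[0.68189104 0.18724651 0.11406935] 0.02121160319581856 [-0.22589813  0.08120002  0.09011857]
```

View pics/w2.png

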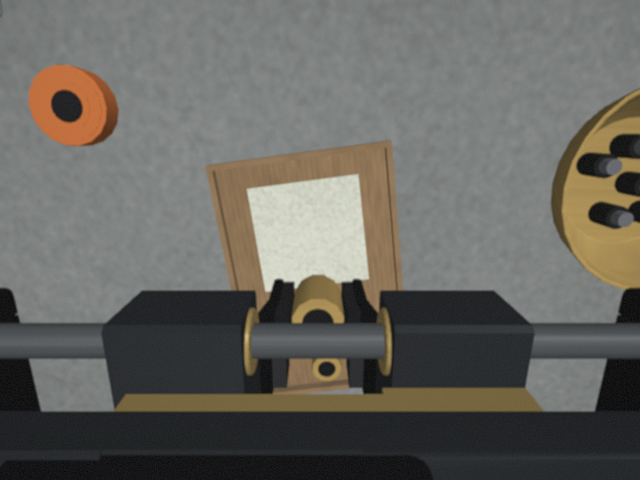

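The bush is held, and the wrist view shows the card at (310,240) ahead of it. Lowering now.

```bash
python3 -m handwheel '[{"translation":[0,0,-20],"yaw":0,"claw":230},{"translation":[0,0,-32],"yaw":0,"claw":230},{"translation":[0,0,-22],"yaw":0,"claw":230},{"translation":[0,0,-14],"yaw":0,"claw":230},{"translation":[0,0,-8],"yaw":0,"claw":230},{"translation":[0,0,0],"yaw":0,"claw":230},{"translation":[0,0,0],"yaw":0,"claw":230}]'
```

```text
clock: 5.45
eef_pos: [0.6805, 0.1841, 0.02]
tool_rot: [[-0.96, 0.28, 0.001], [0.28, 0.96, 0.0], [-0.001, 0.0, -1.0]]
force: [-0.2, 0.4, -0.7]
opening: 0.0213
```

```bash
python3 -m handwheel '[{"translation":[0,0,-5],"yaw":0,"claw":230},{"translation":[0,0,-3],"yaw":0,"claw":230},{"translation":[0,0,-2],"yaw":0,"claw":230},{"translation":[0,0,-1],"yaw":0,"claw":230},{"translation":[0,0,0],"yaw":0,"claw":230},{"translation":[0,0,0],"yaw":0,"claw":230}]'
```

```text
clock: 5.95
eef_pos: [0.6802, 0.1841, 0.0094]
tool_rot: [[-0.96, 0.28, 0.001], [0.28, 0.96, 0.0], [-0.0, 0.001, -1.0]]
force: [-1.8, -0.6, 4.0]
opening: 0.0218
```

```bash
python3 -m handwheel '[{"translation":[0,0,0],"yaw":0,"claw":215},{"translation":[0,0,0],"yaw":0,"claw":180},{"translation":[0,0,0],"yaw":0,"claw":150},{"translation":[0,0,0],"yaw":0,"claw":130},{"translation":[0,0,0],"yaw":0,"claw":130},{"translation":[0,0,0],"yaw":0,"claw":130},{"translation":[0,0,15],"yaw":0,"claw":130},{"translation":[0,0,30],"yaw":0,"claw":130},{"translation":[0,0,40],"yaw":0,"claw":130},{"translation":[0,0,40],"yaw":0,"claw":130},{"translation":[-20,-14,25],"yaw":0,"claw":80},{"translation":[-30,-20,0],"yaw":0,"claw":60}]'
python3 -m handwheel '[{"translation":[-30,-21,0],"yaw":0,"claw":0},{"translation":[-30,-21,0],"yaw":0,"claw":0},{"translation":[-30,-21,0],"yaw":0,"claw":0},{"translation":[-30,-21,0],"yaw":0,"claw":0},{"translation":[-30,-21,0],"yaw":0,"claw":0},{"translation":[-20,-12,0],"yaw":0,"claw":0},{"translation":[-10,-8,0],"yaw":0,"claw":0},{"translation":[0,0,0],"yaw":0,"claw":0},{"translation":[0,0,0],"yaw":0,"claw":0}]'
python3 - <<'E'
from h import *
s=env.get_state();print(s['clock'],s['eef_pos'],s['force'])
cal=env.calibration('wrist');im=env.camera('wrist')
np.savez('w3.npz',**{k:np.array(cal[k]) for k in('mtx','R','t')})
uv=proj(cal,[.440,.023,.05])[0].round().astype(int);print(uv)
t=env.camera('top')
a=cv2.resize(im[uv[1]-60:uv[1]+60,uv[0]-50:uv[0]+50],(500,600),interpolation=cv2.INTER_CUBIC)
b=cv2.resize(t[140:230,220:265+30],(300,360),interpolation=cv2.INTER_CUBIC);b=cv2.copyMakeBorder(b,0,240,0,0,0)
cv2.imwrite('pics/w3.png',np.hstack([a,b]))
E
```

```text
clock: 6.95
eef_pos: [0.6356, 0.1527, 0.1666]
tool_rot: [[-0.961, 0.277, 0.015], [0.278, 0.961, 0.005], [-0.013, 0.009, -1.0]]
force: [0.1, -0.6, 0.6]
opening: 0.0497
clock: 7.7
eef_pos: [0.4514, 0.0255, 0.1596]
tool_rot: [[-0.96, 0.28, 0.003], [0.28, 0.96, 0.001], [-0.003, 0.002, -1.0]]
force: [0.2, 0.3, -0.0]
opening: 0.0866
7.7 [0.45135874 0.02546742 0.159618  ] [ 0.15772979  0.26871808 -0.02740873]
[310 224]
```

View pics/w3.png

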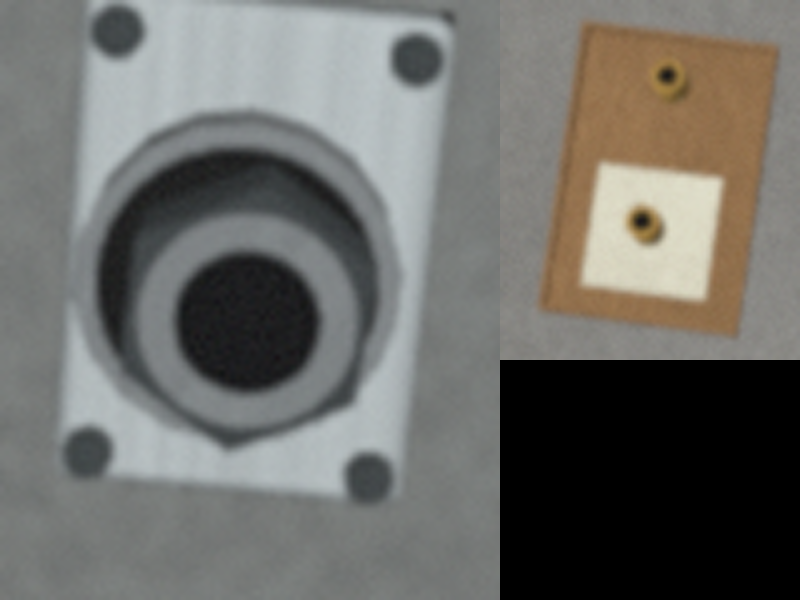

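The bush stands on its card. The stack is undisturbed, and the nut's bore is at crop (248,320), with hex corners at (230,446) and (358,398). Next I need the nut's centre and angle.

Run:
```python
from h import *
cal=dict(np.load('w3.npz'));f=lambda u,v,z:toworld(cal,[[260+u/5,164+v/5]],z)[0]
c=f(248,320,.06);print('nut',c)
for p in((230,446),(358,398),(128,375)):
    d=f(*p,.057)-c;print(np.hypot(*d[:2]),np.degrees(np.arctan2(d[1],d[0])), np.degrees(np.arctan2(d[1],d[0]))%60)
print('bearing',f(237,275,.04), 'cover',np.mean([f(118,32,.027),f(415,60,.027),f(88,452,.027),f(368,477,.027)],0))
# model overlay: nut with orientation fits
im=env.camera('wrist');cal=env.calibration('wrist');g=cv2.cvtColor(im,6).astype(float)
```

```text
nut [0.44023368 0.02283496 0.06      ]
0.01981380810728791 -24.355972325687453 35.64402767431255
0.020012900341183342 35.557381123649385 35.557381123649385
0.019487703270243503 -79.15142625851036 40.848573741489645
bearing [0.43781252 0.02146688 0.04      ] cover [0.43895847 0.02244874 0.027     ]
```

```bash
python3 -m handwheel '[{"translation":[-10,-2,-25],"yaw":-4,"claw":0},{"translation":[0,0,-35],"yaw":-4,"claw":50},{"translation":[0,0,-30],"yaw":0,"claw":90},{"translation":[0,0,-14],"yaw":0,"claw":110},{"translation":[0,0,-7],"yaw":0,"claw":110},{"translation":[0,0,-3],"yaw":0,"claw":110},{"translation":[0,0,-1],"yaw":0,"claw":110},{"translation":[0,0,0],"yaw":0,"claw":110}]' 25
```

```text
clock: 8.52
eef_pos: [0.441, 0.0233, 0.0441]
tool_rot: [[-0.912, 0.411, 0.002], [0.411, 0.912, 0.0], [-0.001, 0.001, -1.0]]
force: [-0.3, 0.3, 0.2]
opening: 0.0519
```

```bash
python3 -m handwheel '[{"translation":[-1,0,0],"yaw":0,"claw":125},{"translation":[0,0,0],"yaw":0,"claw":140},{"translation":[0,0,0],"yaw":0,"claw":150},{"translation":[0,0,0],"yaw":0,"claw":165},{"translation":[0,0,0],"yaw":0,"claw":200},{"translation":[0,0,0],"yaw":0,"claw":200},{"translation":[0,0,0],"yaw":0,"claw":200}]' 25
```

```text
clock: 9.1
eef_pos: [0.4393, 0.0231, 0.044]
tool_rot: [[-0.912, 0.411, 0.001], [0.411, 0.912, 0.0], [-0.0, 0.001, -1.0]]
force: [-0.4, 0.4, 5.0]
opening: 0.0337
```

```bash
python3 -m handwheel '[{"translation":[0,0,4],"yaw":0,"claw":200},{"translation":[0,0,16],"yaw":0,"claw":200},{"translation":[0,0,30],"yaw":0,"claw":200},{"translation":[0,-10,0],"yaw":0,"claw":200},{"translation":[0,-25,0],"yaw":0,"claw":200},{"translation":[0,-35,0],"yaw":0,"claw":200},{"translation":[0,-35,0],"yaw":0,"claw":200},{"translation":[0,-35,0],"yaw":0,"claw":200},{"translation":[0,-35,0],"yaw":0,"claw":200},{"translation":[0,-35,0],"yaw":0,"claw":200},{"translation":[0,-35,0],"yaw":0,"claw":200},{"translation":[0,-35,0],"yaw":0,"claw":200}]'
python3 -m handwheel '[{"translation":[-3,-35,0],"yaw":0,"claw":200},{"translation":[0,-23,0],"yaw":0,"claw":200},{"translation":[0,-10,0],"yaw":0,"claw":200},{"translation":[0,0,-15],"yaw":0,"claw":200},{"translation":[0,0,-25],"yaw":0,"claw":200},{"translation":[0,0,-22],"yaw":0,"claw":200},{"translation":[0,0,-10],"yaw":0,"claw":200},{"translation":[0,0,-3],"yaw":0,"claw":200},{"translation":[0,0,0],"yaw":0,"claw":200},{"translation":[0,0,0],"yaw":0,"claw":200}]'
```

```text
clock: 10.1
eef_pos: [0.438, -0.2588, 0.093]
tool_rot: [[-0.912, 0.411, -0.001], [0.411, 0.912, 0.0], [0.001, -0.0, -1.0]]
force: [0.5, -0.5, -1.6]
opening: 0.0332
clock: 10.93
eef_pos: [0.4365, -0.3251, 0.0192]
tool_rot: [[-0.912, 0.411, 0.001], [0.411, 0.912, -0.0], [-0.001, -0.0, -1.0]]
force: [0.3, -0.9, -1.3]
opening: 0.0341
```

```bash
python3 -m handwheel '[{"translation":[0,0,-5],"yaw":0,"claw":200},{"translation":[0,0,-4],"yaw":0,"claw":200},{"translation":[0,0,-2],"yaw":0,"claw":200},{"translation":[0,0,-1],"yaw":0,"claw":200},{"translation":[0,0,0],"yaw":0,"claw":200},{"translation":[0,0,0],"yaw":0,"claw":200}]'
```

```text
clock: 11.43
eef_pos: [0.436, -0.3248, 0.0071]
tool_rot: [[-0.912, 0.411, 0.0], [0.411, 0.912, 0.001], [-0.0, 0.001, -1.0]]
force: [-0.9, 1.8, 4.6]
opening: 0.0339
```

Contact is made, so I'll release, rise and return to look at the stack.

```bash
python3 -m handwheel '[{"translation":[0,0,0],"yaw":0,"claw":170},{"translation":[0,0,0],"yaw":0,"claw":140},{"translation":[0,0,0],"yaw":0,"claw":110},{"translation":[0,0,0],"yaw":0,"claw":100},{"translation":[0,0,0],"yaw":0,"claw":100},{"translation":[0,0,0],"yaw":0,"claw":100},{"translation":[0,0,15],"yaw":0,"claw":100},{"translation":[0,0,35],"yaw":0,"claw":100},{"translation":[0,0,40],"yaw":0,"claw":50},{"translation":[0,20,40],"yaw":0,"claw":0},{"translation":[1,30,10],"yaw":0,"claw":0},{"translation":[1,35,0],"yaw":0,"claw":0}]'
python3 -m handwheel '[{"translation":[2,35,0],"yaw":0,"claw":0},{"translation":[2,35,0],"yaw":0,"claw":0},{"translation":[2,35,0],"yaw":0,"claw":0},{"translation":[2,35,0],"yaw":0,"claw":0},{"translation":[2,35,0],"yaw":0,"claw":0},{"translation":[2,35,0],"yaw":0,"claw":0},{"translation":[2,35,0],"yaw":0,"claw":0},{"translation":[0,20,0],"yaw":0,"claw":0},{"translation":[0,0,0],"yaw":0,"claw":0},{"translation":[0,0,0],"yaw":0,"claw":0}]'
python3 - <<'E'
from h import *
s=env.get_state();print(s['clock'],s['eef_pos'],s['force'])
cal=env.calibration('wrist');im=env.camera('wrist')
np.savez('w4.npz',**{k:np.array(cal[k]) for k in('mtx','R','t')})
uv=proj(cal,[.440,.023,.03])[0].round().astype(int);print(uv)
t=env.camera('top')
a=cv2.resize(im[uv[1]-60:uv[1]+60,uv[0]-50:uv[0]+50],(500,600),interpolation=cv2.INTER_CUBIC)
b=cv2.resize(t[230:320,425:500],(300,360),interpolation=cv2.INTER_CUBIC);b=cv2.copyMakeBorder(b,0,240,0,0,0)
cv2.imwrite('pics/w4.png',np.hstack([a,b]))
E
```

```text
clock: 12.43
eef_pos: [0.44, -0.2435, 0.1476]
tool_rot: [[-0.91, 0.415, 0.008], [0.415, 0.91, -0.004], [-0.009, -0.0, -1.0]]
force: [1.2, 0.6, -0.5]
opening: 0.0719
clock: 13.27
eef_pos: [0.4519, 0.0246, 0.1438]
tool_rot: [[-0.913, 0.408, -0.0], [0.408, 0.913, -0.0], [0.0, -0.0, -1.0]]
force: [0.7, 0.6, 0.8]
opening: 0.0873
13.2667 [0.45187374 0.02455042 0.14376198] [0.7184891  0.59520959 0.81082325]
[309 223]
```

View pics/w4.png

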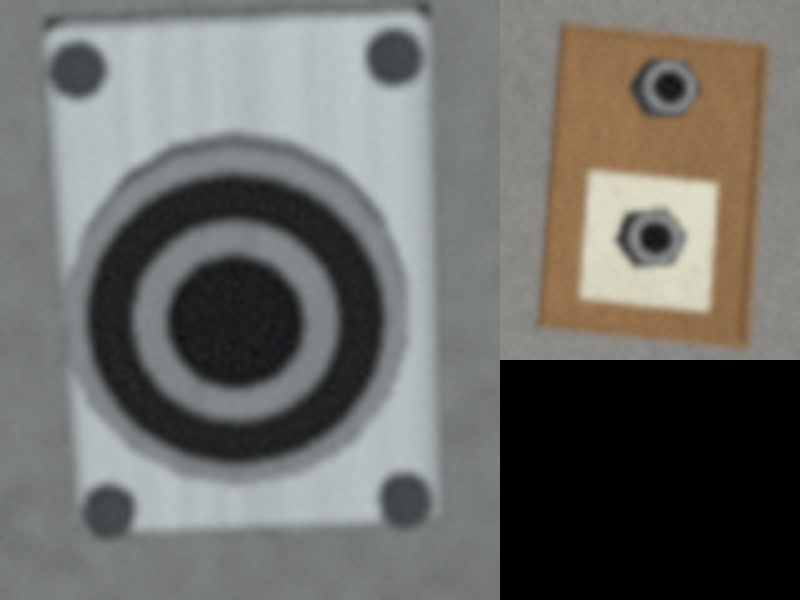

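The nut lies centred on its card. The bearing is at crop (235,320), on the cover.

Run:
```python
from h import *
cal=dict(np.load('w4.npz'));f=lambda u,v,z:toworld(cal,[[259+u/5,163+v/5]],z)[0]
print('bearing',f(235,320,.04))
q=[f(77,70,.027),f(394,56,.027),f(108,511,.027),f(405,500,.027)]
d=q[0]-q[2]+q[1]-q[3]
print('cover',np.mean(q,0),np.degrees(np.arctan2(d[1],d[0])))
```

```text
bearing [0.43941534 0.02079413 0.04      ]
cover [0.43887338 0.0224786  0.027     ] 158.1591534738913
```

```bash
python3 -m handwheel '[{"translation":[-12,-3,-25],"yaw":0,"claw":0},{"translation":[0,0,-35],"yaw":0,"claw":0},{"translation":[0,0,-30],"yaw":0,"claw":30},{"translation":[0,0,-14],"yaw":0,"claw":50},{"translation":[0,0,-7],"yaw":0,"claw":60},{"translation":[0,0,-3],"yaw":0,"claw":60},{"translation":[0,0,-1],"yaw":0,"claw":60},{"translation":[0,0,0],"yaw":0,"claw":60}]' 25
```

```text
clock: 14.03
eef_pos: [0.4408, 0.0202, 0.0295]
tool_rot: [[-0.911, 0.412, 0.002], [0.412, 0.911, 0.0], [-0.001, 0.001, -1.0]]
force: [0.1, -0.4, -0.3]
opening: 0.0671
```

```bash
python3 -m handwheel '[{"translation":[-1,0,-1],"yaw":0,"claw":75},{"translation":[0,0,0],"yaw":0,"claw":90},{"translation":[0,0,0],"yaw":0,"claw":100},{"translation":[0,0,0],"yaw":0,"claw":115},{"translation":[0,0,0],"yaw":0,"claw":150},{"translation":[0,0,0],"yaw":0,"claw":150},{"translation":[0,0,0],"yaw":0,"claw":150}]' 30
```

```text
clock: 14.62
eef_pos: [0.4392, 0.0208, 0.0282]
tool_rot: [[-0.912, 0.411, 0.001], [0.411, 0.912, 0.0], [-0.0, 0.001, -1.0]]
force: [-0.9, 0.2, 5.3]
opening: 0.049
```

```bash
python3 -m handwheel '[{"translation":[0,0,4],"yaw":0,"claw":150},{"translation":[0,0,22],"yaw":0,"claw":150},{"translation":[0,0,34],"yaw":0,"claw":150},{"translation":[10,-10,0],"yaw":0,"claw":150},{"translation":[24,-24,0],"yaw":0,"claw":150},{"translation":[29,-29,0],"yaw":0,"claw":150},{"translation":[29,-29,0],"yaw":0,"claw":150},{"translation":[29,-29,0],"yaw":0,"claw":150},{"translation":[29,-29,0],"yaw":0,"claw":150},{"translation":[29,-29,0],"yaw":0,"claw":150},{"translation":[24,-23,0],"yaw":0,"claw":150},{"translation":[16,-15,0],"yaw":0,"claw":150}]'
python3 -m handwheel '[{"translation":[0,0,-20],"yaw":0,"claw":150},{"translation":[0,0,-25],"yaw":0,"claw":150},{"translation":[0,0,-15],"yaw":0,"claw":150},{"translation":[0,0,-8],"yaw":0,"claw":150},{"translation":[0,0,0],"yaw":0,"claw":150},{"translation":[0,0,0],"yaw":0,"claw":150}]'
```

```text
clock: 15.62
eef_pos: [0.6593, -0.2001, 0.0873]
tool_rot: [[-0.911, 0.413, 0.0], [0.413, 0.911, -0.002], [-0.001, -0.002, -1.0]]
force: [0.4, 1.0, -2.5]
opening: 0.049
clock: 16.12
eef_pos: [0.6579, -0.1961, 0.0199]
tool_rot: [[-0.912, 0.411, -0.0], [0.411, 0.912, 0.0], [0.0, -0.0, -1.0]]
force: [0.9, 0.3, -0.4]
opening: 0.0492
```

```bash
python3 -m handwheel '[{"translation":[0,0,-5],"yaw":0,"claw":150},{"translation":[0,0,-4],"yaw":0,"claw":150},{"translation":[0,0,-3],"yaw":0,"claw":150},{"translation":[0,0,-1],"yaw":0,"claw":150},{"translation":[0,0,0],"yaw":0,"claw":150},{"translation":[0,0,0],"yaw":0,"claw":150}]'
```

```text
clock: 16.62
eef_pos: [0.658, -0.1962, 0.0073]
tool_rot: [[-0.912, 0.411, 0.0], [0.411, 0.912, 0.0], [-0.0, 0.0, -1.0]]
force: [-1.4, 0.8, 2.0]
opening: 0.0489
```

```bash
python3 -m handwheel '[{"translation":[0,0,0],"yaw":0,"claw":110},{"translation":[0,0,0],"yaw":0,"claw":85},{"translation":[0,0,0],"yaw":0,"claw":70},{"translation":[0,0,0],"yaw":0,"claw":65},{"translation":[0,0,0],"yaw":0,"claw":65},{"translation":[0,0,0],"yaw":0,"claw":65},{"translation":[0,0,15],"yaw":0,"claw":65},{"translation":[0,0,35],"yaw":0,"claw":65},{"translation":[0,0,40],"yaw":0,"claw":50},{"translation":[-14,14,36],"yaw":1,"claw":0},{"translation":[-24,25,10],"yaw":1,"claw":0},{"translation":[-28,29,0],"yaw":0,"claw":0}]'
python3 -m handwheel '[{"translation":[-28,29,0],"yaw":0,"claw":0},{"translation":[-28,29,0],"yaw":0,"claw":0},{"translation":[-28,29,0],"yaw":0,"claw":0},{"translation":[-28,29,0],"yaw":0,"claw":0},{"translation":[-20,24,0],"yaw":0,"claw":0},{"translation":[-10,10,0],"yaw":0,"claw":0},{"translation":[0,0,0],"yaw":0,"claw":0},{"translation":[0,0,0],"yaw":0,"claw":0}]'
python3 - <<'E'
from h import *
s=env.get_state();print(s['clock'],s['eef_pos'],s['force'])
cal=env.calibration('wrist');im=env.camera('wrist')
np.savez('w5.npz',**{k:np.array(cal[k]) for k in('mtx','R','t')})
uv=proj(cal,[.440,.023,.03])[0].round().astype(int);print(uv)
t=env.camera('top')
a=cv2.resize(im[uv[1]-60:uv[1]+60,uv[0]-50:uv[0]+50],(500,600),interpolation=cv2.INTER_CUBIC)
b=cv2.resize(t[145:235,370:445],(300,360),interpolation=cv2.INTER_CUBIC);b=cv2.copyMakeBorder(b,0,240,0,0,0)
cv2.imwrite('pics/w5.png',np.hstack([a,b]))
E
```

```text
clock: 17.62
eef_pos: [0.5949, -0.1304, 0.1484]
tool_rot: [[-0.924, 0.381, 0.011], [0.381, 0.924, -0.003], [-0.011, 0.002, -1.0]]
force: [0.4, 0.9, -0.6]
opening: 0.0818
clock: 18.28
eef_pos: [0.4504, 0.0219, 0.144]
tool_rot: [[-0.926, 0.378, 0.002], [0.378, 0.926, 0.0], [-0.002, 0.001, -1.0]]
force: [0.0, -1.1, 0.3]
opening: 0.0874
18.2833 [0.45039215 0.02190942 0.14395504] [ 0.0476917  -1.05776114  0.33825908]
[314 223]
```

View pics/w5.png

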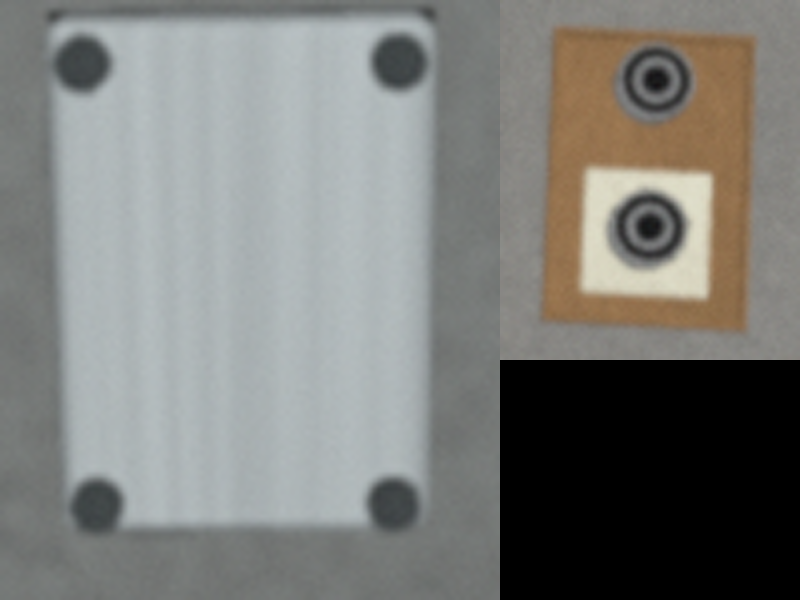

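The bearing lies centred on its card. The cover is aligned with the jaws, with its screw heads at crop (82,64), (399,62), (97,505) and (392,504).

Run:
```python
from h import *
cal=dict(np.load('w5.npz'));f=lambda u,v,z:toworld(cal,[[264+u/5,163+v/5]],z)[0]
q=[f(82,64,.027),f(399,62,.027),f(97,505,.027),f(392,504,.027)]
d=q[0]-q[2]+q[1]-q[3]
print('cover',np.mean(q,0),np.degrees(np.arctan2(d[1],d[0])))
```

```text
cover [0.43892627 0.02244731 0.027     ] 158.09401502715332
```

```bash
python3 -m handwheel '[{"translation":[-11,0,-25],"yaw":0,"claw":0},{"translation":[0,1,-35],"yaw":0,"claw":0},{"translation":[0,0,-35],"yaw":0,"claw":0},{"translation":[0,0,-20],"yaw":0,"claw":0},{"translation":[0,0,-12],"yaw":0,"claw":0},{"translation":[0,0,-6],"yaw":0,"claw":0},{"translation":[0,0,-4],"yaw":0,"claw":0},{"translation":[0,0,-1],"yaw":0,"claw":0},{"translation":[0,0,0],"yaw":0,"claw":30}]' 35
```

```text
clock: 19.13
eef_pos: [0.4398, 0.0223, 0.0052]
tool_rot: [[-0.925, 0.38, 0.001], [0.38, 0.925, 0.0], [-0.001, 0.001, -1.0]]
force: [0.7, -0.1, 0.1]
opening: 0.085
```

```bash
python3 -m handwheel '[{"translation":[-1,0,0],"yaw":0,"claw":50},{"translation":[0,0,0],"yaw":0,"claw":65},{"translation":[0,0,0],"yaw":0,"claw":80},{"translation":[0,0,0],"yaw":0,"claw":90},{"translation":[0,0,0],"yaw":0,"claw":130},{"translation":[0,0,0],"yaw":0,"claw":130},{"translation":[0,0,0],"yaw":0,"claw":130}]' 35
```

```text
clock: 19.72
eef_pos: [0.4382, 0.0228, 0.0052]
tool_rot: [[-0.926, 0.379, 0.0], [0.379, 0.926, 0.0], [-0.0, 0.0, -1.0]]
force: [-0.6, -0.3, 5.7]
opening: 0.0576
```

```bash
python3 -m handwheel '[{"translation":[0,0,4],"yaw":0,"claw":130},{"translation":[0,0,20],"yaw":0,"claw":130},{"translation":[0,0,36],"yaw":0,"claw":130},{"translation":[0,10,0],"yaw":0,"claw":130},{"translation":[0,24,0],"yaw":0,"claw":130},{"translation":[0,35,0],"yaw":0,"claw":130},{"translation":[0,35,0],"yaw":4,"claw":130},{"translation":[0,35,0],"yaw":4,"claw":130},{"translation":[-5,35,0],"yaw":4,"claw":130},{"translation":[-5,35,0],"yaw":4,"claw":130},{"translation":[-5,35,0],"yaw":0,"claw":130},{"translation":[-5,30,0],"yaw":0,"claw":130}]'
python3 -m handwheel '[{"translation":[-3,22,0],"yaw":0,"claw":130},{"translation":[0,12,0],"yaw":0,"claw":130},{"translation":[0,0,-15],"yaw":0,"claw":130},{"translation":[0,0,-18],"yaw":0,"claw":130},{"translation":[0,0,-10],"yaw":0,"claw":130},{"translation":[0,0,-3],"yaw":0,"claw":130},{"translation":[0,0,0],"yaw":0,"claw":130},{"translation":[0,0,0],"yaw":0,"claw":130}]'
```

```text
clock: 20.72
eef_pos: [0.4167, 0.2992, 0.0642]
tool_rot: [[-0.994, 0.107, -0.001], [0.107, 0.994, 0.0], [0.001, 0.0, -1.0]]
force: [1.0, -0.4, -2.2]
opening: 0.0577
clock: 21.38
eef_pos: [0.4154, 0.3302, 0.019]
tool_rot: [[-0.994, 0.11, 0.0], [0.11, 0.994, -0.0], [-0.0, 0.0, -1.0]]
force: [0.6, -0.2, -2.3]
opening: 0.0579
```

```bash
python3 -m handwheel '[{"translation":[0,0,-4],"yaw":0,"claw":130},{"translation":[0,0,-4],"yaw":0,"claw":130},{"translation":[0,0,-2],"yaw":0,"claw":130},{"translation":[0,0,-1],"yaw":0,"claw":130},{"translation":[0,0,0],"yaw":0,"claw":130},{"translation":[0,0,0],"yaw":0,"claw":130}]'
```

```text
clock: 21.88
eef_pos: [0.4149, 0.3306, 0.0082]
tool_rot: [[-0.994, 0.109, -0.0], [0.109, 0.994, 0.0], [0.0, 0.0, -1.0]]
force: [-0.7, -1.1, 3.2]
opening: 0.0578
```

```bash
python3 -m handwheel '[{"translation":[0,0,0],"yaw":0,"claw":75},{"translation":[0,0,0],"yaw":0,"claw":60},{"translation":[0,0,0],"yaw":0,"claw":48},{"translation":[0,0,0],"yaw":0,"claw":48},{"translation":[0,0,0],"yaw":0,"claw":48},{"translation":[0,0,0],"yaw":0,"claw":48}]'
python3 -m handwheel '[{"translation":[0,0,15],"yaw":0,"claw":48},{"translation":[0,0,30],"yaw":0,"claw":48},{"translation":[0,0,40],"yaw":0,"claw":48},{"translation":[0,0,40],"yaw":0,"claw":48},{"translation":[0,-30,30],"yaw":0,"claw":48},{"translation":[10,-40,0],"yaw":0,"claw":48},{"translation":[10,-40,0],"yaw":0,"claw":48},{"translation":[10,-40,0],"yaw":0,"claw":48},{"translation":[10,-40,0],"yaw":0,"claw":48},{"translation":[0,-40,0],"yaw":0,"claw":48},{"translation":[0,0,0],"yaw":0,"claw":48},{"translation":[0,0,0],"yaw":0,"claw":48}]'
python3 - <<'E'
from h import *
s=env.get_state();print(s['clock'],s['eef_pos'],s['force'])
t=env.camera('top');cv2.imwrite('pics/top9.png',cv2.resize(t[130:340,130:530],(800,420),interpolation=cv2.INTER_CUBIC))
sc=env.camera('scene');cv2.imwrite('pics/sc9.png',sc)
E
```

```text
clock: 22.38
eef_pos: [0.415, 0.3308, 0.0078]
tool_rot: [[-0.994, 0.109, 0.0], [0.109, 0.994, 0.0], [-0.0, 0.0, -1.0]]
force: [-0.5, -0.3, 0.7]
opening: 0.0699
clock: 23.38
eef_pos: [0.455, 0.0988, 0.1624]
tool_rot: [[-0.993, 0.115, 0.0], [0.115, 0.993, 0.0], [-0.0, 0.0, -1.0]]
force: [0.5, 0.9, -0.2]
opening: 0.0707
23.3833 [0.4549651  0.09881476 0.16242247] [ 0.50829763  0.857368   -0.22952133]
```

View pics/top9.png

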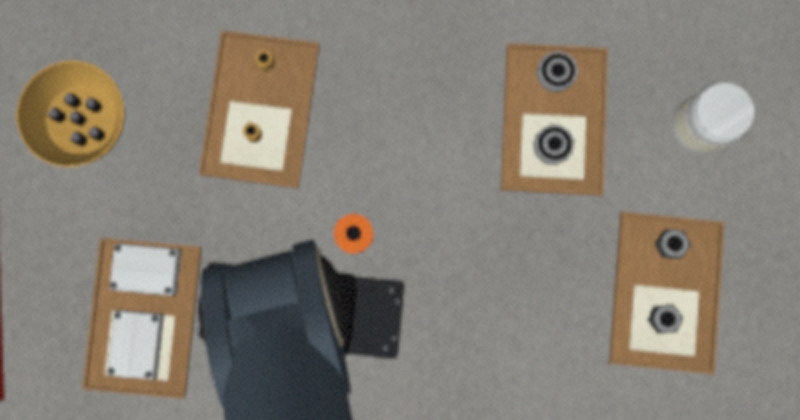

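View pics/sc9.png

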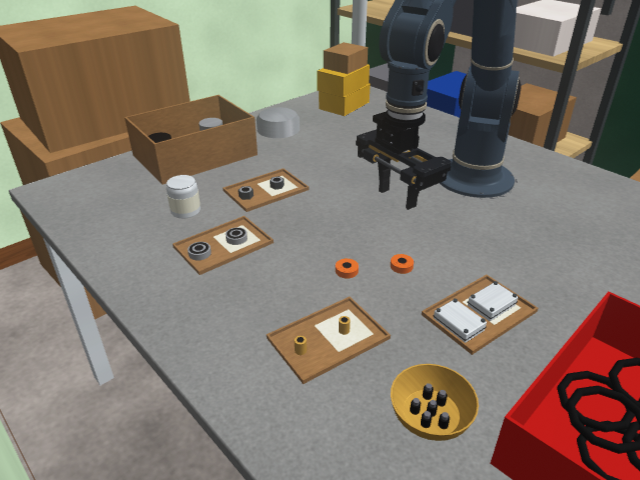

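Run:
```python
from h import *
T=env.calibration('top');S=env.calibration('scene')
f=lambda u,v,z:toworld(T,[[130+u/2,130+v/2]],z)[0][:2].round(4)
print('cover',np.mean([f(117,315,.03),f(157,318,.03),f(111,371,.03),f(151,376,.03)],0),'card .415 .331')
print('bush',f(253,132,.031),toworld(S,[[345,319]],.031)[0],'card .680 .184')
print('bearing',f(554,144,.019),toworld(S,[[236.5,232.5]],.019)[0],'card .6585 -.1957')
print('nut',f(666,319,.023),toworld(S,[[277.5,180]],.023)[0],'card .436 -.325')
```

```text
cover [0.416325 0.329675] card .415 .331
bush [0.6782 0.1825] [0.67751678 0.18560814 0.031     ] card .680 .184
bearing [ 0.6579 -0.1945] [ 0.65577598 -0.19447102  0.019     ] card .6585 -.1957
nut [ 0.4375 -0.3223] [ 0.43720731 -0.31823673  0.023     ] card .436 -.325
```

```bash
python3 -c "
from rig import env
print(env.sign_off())"
```

```text
the job is handed in; nothing more can be done
None
```

I took the stack apart from the top down (bush, nut, bearing, cover) and set each part down and released it on the card in its own tray. I handed in at about 23.5 s of robot time. No verdict is reported.

- **Position:** in the last pictures all four parts lie flat on their cards. From the overhead camera they measure about 1.5–3 mm from the card centres.
- **One disagreement:** the second camera puts the nut about 7 mm off centre, against about 3 mm from above. That position was read by eye from coarse pixels, and both values are inside the 15 mm limit. The bush and bearing agree within 3–4 mm. I did not measure the cover with the second camera.
- **Bystanders:** the bowl, tin and orange look-alikes look to be where they started; I judged this by eye only. The arm is clear of everything, with about 1 N reading on the tool.

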